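# Load a spindle bearing set on the assembly post in fitting order

### The job

Load the spindle parts onto the post of the red stand in fitting order, from the bottom up: the blue-sealed bearing first, then the aluminium spacer, then the red-sealed bearing, and the brass locknut on top. Lower each part over the post until it lies flat on what is below, without letting it drop, and leave the finished stack standing free. Leave the screwdriver, the spanner and the hand pendant where they lie.

Things in the scene. Friction and masses are not known exactly. Their poses are not given: they have to be found in the camera images.
- stand: Fixed red square plate, 90 x 90 x 10 mm, with an upright steel post in its centre: 18 mm diameter up to 60 mm above the bed, then tapering to 8 mm at its tip, 68 mm above the bed. Origin: centre of the plate's underside on the bed, z up. Fully stacked, the parts' undersides lie above the origin at: blue bearing 10 mm, spacer 24, red bearing 42, locknut 56 (round the post's top).
- blue_bearing: Loose steel ball bearing with a blue seal ring on its top face: outer diameter 60 mm, bore 26 mm, 14 mm high, about 0.24 kg. Its origin is the centre of the bore at its underside, z axis up; it lies flat, and its turn about z does not matter.
- spacer: Loose plain aluminium spacer ring, pale silver-grey all over, no coloured ring: outer diameter 54 mm, bore 26 mm, 18 mm high, about 0.10 kg. Its origin is the centre of the bore at its underside, z axis up; it lies flat, and its turn about z does not matter.
- red_bearing: Loose steel ball bearing with a red seal ring on its top face: outer diameter 60 mm, bore 26 mm, 14 mm high, about 0.24 kg. Its origin is the centre of the bore at its underside, z axis up; it lies flat, and its turn about z does not matter.
- locknut: Loose brass ring nut with six black notches round its edge: outer diameter 58 mm, bore 26 mm with no thread to turn (it just slips over the post), 14 mm high, about 0.20 kg. Its origin is the centre of the bore at its underside, z axis up; it lies flat, and its turn about z does not matter.
- screwdriver: Bystander, not to be moved: loose screwdriver lying on the bed, red handle 26 mm thick, 200 mm long. Origin under its middle, x axis along it to the tip.
- wrench: Bystander, not to be moved: loose steel spanner lying flat, 180 mm long, up to 38 mm wide, 8 mm high. Origin under its middle, x axis along it to the open jaw.
- pendant: Bystander, not to be moved: black hand pendant lying on its back with coloured keys and a grey dial, 75 x 150 mm and 30 mm high, long side along its y axis. Origin at the centre of its underside.
There are look-alikes about, which are no part of the job. Leave any green look-alike of the red_bearing alone.

How it is judged:
On the way, in this order (a step that is already met when the one before it is completed fails the run):
1. the blue-sealed bearing is on the post, seated at its level (horizontal distance between blue_bearing and stand below 0.008 m and z of blue_bearing in the frame of stand between 0.007 and 0.013 m and angle between blue_bearing's own z axis and vertical below 0.1 rad), for 0.2 s.
2. the aluminium spacer is on the post, seated at its level (horizontal distance between spacer and stand below 0.008 m and z of spacer in the frame of stand between 0.021 and 0.027 m and angle between spacer's own z axis and vertical below 0.1 rad), for 0.2 s.
3. the red-sealed bearing is on the post, seated at its level (horizontal distance between red_bearing and stand below 0.008 m and z of red_bearing in the frame of stand between 0.039 and 0.045 m and angle between red_bearing's own z axis and vertical below 0.1 rad), for 0.2 s.
4. the brass locknut is on the post, seated at its level (horizontal distance between locknut and stand below 0.008 m and z of locknut in the frame of stand between 0.053 and 0.059 m and angle between locknut's own z axis and vertical below 0.1 rad), for 0.2 s.
At the end, for the whole second after the job is handed in: All four parts are round the post in the order blue bearing, spacer, red bearing, locknut from the bottom; each lies within 3 mm of its seated height (10, 24, 42 and 56 mm above the stand's origin), within 8 mm of the post's axis, tilted less than 0.1 rad, released and at rest (under 0.02 m/s) (all of step 1 and all of step 2 and all of step 3 and all of step 4 and linear speed of each of blue_bearing, spacer, red_bearing, locknut below 0.02 m/s); the robot touches nothing.
It fails at once if a part is dropped (falls free, out of the fingers, faster than 0.5 m/s, as after 13 mm) ((linear speed of blue_bearing above 0.5 m/s and contact force between the fingers and blue_bearing below 0.05 N) or (linear speed of spacer above 0.5 m/s and contact force between the fingers and spacer below 0.05 N) or (linear speed of red_bearing above 0.5 m/s and contact force between the fingers and red_bearing below 0.05 N) or (linear speed of locknut above 0.5 m/s and contact force between the fingers and locknut below 0.05 N)).
It fails at once if the screwdriver is moved by more than 15 mm (distance of screwdriver from where it was at the start of the episode above 0.015 m).
It fails at once if the spanner is moved by more than 15 mm (distance of wrench from where it was at the start of the episode above 0.015 m).
It fails at once if the hand pendant is moved by more than 15 mm (distance of pendant from where it was at the start of the episode above 0.015 m).
It also fails if it takes over 109 s, if anything falls off the work surface, if the arm or the gripper's body presses on something with over 40 N, if the wrist force passes 120 N, or if a joint passes its speed limit or range.

### The arm

A 6-joint arm with a two-finger parallel gripper is mounted at the origin on the work surface. World frame = base frame: x ahead of the robot, y to its left, z up, the work surface at z = 0. Lengths are in m, angles in rad, forces in N, time in s.
With the tool pointing down it reaches from about 0.275 to 0.85 m from the base axis. Payload 19 kg.
Tool frame: the origin (TCP) lies midway between the tips of the shut fingers; the grasp point (between the pads) lies grasp_offset behind it (grasp_offset is the distance from the TCP to the grasp point, in m); z points along the fingers, x is the direction in which the jaws open and shut, and the axes are right-handed (so a half turn about z gives the same grasp; the last joint's range is limited). The gripper opens to 85 mm and grips with 20 to 120 N. Pads are 22 mm wide; open, the fingers measure 114 mm over their backs; the gripper's body (76 mm by 85 mm) begins 54 mm behind the grasp point. The pads swing forward as they close: fully open they stand 13 mm farther back than shut.
Start: joints at [-1.251, 0.15, 1.437, -0, 1.554, -0.134], TCP at [0.252, -0.517, 0.231] pointing down, gripper open.
Joint ranges: [-2.8, 2.8], [-0.68, 2.1], [0.12, 2.68], [-1.39, 4.53], [0.16, 2.79], [-2.81, 2.81]. Speed limits (rad/s): [1.89, 1.89, 2.22, 3.01, 3.01, 3.01].

### API

Orientations are given as a unit quaternion [w, x, y, z].
In Python, from cell import * gives the robot as it stands.
- The arm moves only by the tool move_arm, never from a script. Its argument "commands" is a list of rows, each a list of 3 entries, a list of its own where there are three numbers: the closure, from -1 (fully open) to 1 (shut), then the shift along the tool's x, y, z normalised to -1 to 1, where 1 is 0.02 m, then the turn about the tool's z normalised to -1 to 1, where 1 is 120 degrees. A call has exactly 10 rows; each row shifts and turns the commanded pose from where the row before left it, along the tool's axes as they then stand; what a row does not reach is not made up. A row lasts 1/12 s, in which the tool goes at most 41.7 mm and 7.16 degrees, less where a joint would pass 70% of its speed; a pose out of reach is approached as far as the arm can. A call with a number of a shift or a turn outside -1 to 1 is refused whole. A call with a gripper value outside its range is refused whole. The fingers move at their own pace and stop on an object; "newtons" is the grip in N (left out, the last holds). Time passes only in rows, so rows that do not move let the fingers close, or fill a call up. It gives the time, the measured TCP pose, the force and the opening at its end, in the units of the state.
- read_state(): the state, without advancing time (a new reading comes with each control period).
- capture(name): name is "scene" or "top" or "wrist"; returns the picture (420x560x3 uint8, red, green, blue); there is no depth.
- get_calibration(name): a dict with "K" (3x3 intrinsics, pixels), "R" (3x3) and "t" (3): a world point X has camera coordinates R X + t. Camera axes: x right, y down, z forward; pixel columns grow to the right and rows downward; lengths in m; the calibration is good to about 2 mm. A picture is of the moment at which its call begins: read the wrist's pose just before it. get_calibration takes no time and is no camera call; for the wrist camera it gives the pose at the moment of the call.
- job_done(): hands the job in, once; it reports no verdict.
Trained networks look in the newest picture that a camera, given by its name, has taken for a name from the list of things; names that differ only in an ending like _2 or _b are one class to them, and where a whole thing is asked for, a point or a joint stands for the part that bears it (a point fixed in the world has none). Each returns a list of dicts, best first, with "confidence" (0 to 1); they miss things now and then, are a little off and sometimes report something else, mostly with a low value. They report only what shows in the picture. A call takes as long as a camera call. They do not tell look-alikes from the thing itself.
- search_frame(camera, label): "bbox" ([left, top, right, bottom] in pixels, round what is visible of it).
The state is a dict: "t": time; "joints": joint angles; "qvel": joint speeds; "tau": joint torques, N m; "position": TCP position; "ee_rot": TCP orientation; "wrist_force": force on the tool from outside, world axes, zero at the start; "torque": the same for the moment, N m; "width": finger opening in m.
Only numpy, scipy, OpenCV 4.12 (cv2) and the standard library are available. Lean on these libraries where they do the work, as an engineer would, in place of code of your own. Each camera call takes 0.05 s, during which the arm holds its last target. There are 200 camera calls.

## Working session

There is one attempt and no reset: what is moved stays moved. The work goes in short steps, Python scripts to look and compute and a tool call to move; the robot and the scene stay as the last step left them, time stands still between calls to the robot, and variables do not carry over. Pictures are saved under pics/ and viewed, about 12 in all and at most 16, crops included, and the job is handed in when it is done.

Besides the shell and the picture viewer there is one more tool, called by a JSON object that holds its "fn" and its "kwargs". move_arm: Moves the arm, as the interface text tells. Scaled input: -1 to 1 covers 0.02 m each way for a shift and 120 degrees each way for a turn. Its arguments: {"type":"object","properties":{"commands":{"type":"array","items":{"type":"array"}},"newtons":{"type":"number"}},"required":["commands"]}

```bash
mkdir -p pics; ls; python3 - <<'E'
from cell import *
import cv2
print(read_state()); 
try: print(grasp_offset)
except Exception as e: print(e)
for c in ["scene","top"]:
    im=capture(c); cv2.imwrite(f"pics/{c}0.png",im[:,:,::-1])
    k=get_calibration(c); print(c,k)
for n in ["stand","blue_bearing","spacer","red_bearing","locknut","screwdriver","wrench","pendant"]:
    print(n,[([round(x) for x in d["bbox"]],round(d["confidence"],2)) for d in search_frame("top",n)])
E
```

```text
pics
{'t': 0.0, 'joints': array([-1.25096417e+00,  1.51006291e-01,  1.43799517e+00,  1.67183586e-05,
        1.55377908e+00, -1.33983842e-01]), 'qvel': array([ 0.00059487, -0.00069493,  0.00061439,  0.00181391,  0.000181  ,
        0.00029751]), 'tau': array([-2.72727784e-04, -7.13063550e+01, -5.70860624e+01, -2.52682785e-04,
        9.19733749e-03,  7.16520526e-05]), 'position': array([ 0.25200322, -0.51658573,  0.23068174]), 'ee_rot': array([-3.85633053e-04,  8.48055921e-01, -5.29906409e-01, -4.51804989e-04]), 'wrist_force': array([ 0.18475822, -0.377673  , -0.45538454]), 'torque': array([ 0.01286861, -0.01073334,  0.01728133]), 'width': 0.0858705336982609}
0.0187
scene {'K': array([[451.28560784,   0.        , 274.24405998],
       [  0.        , 451.28560784, 207.78234489],
       [  0.        ,   0.        ,   1.        ]]), 'R': array([[ 0.85168015,  0.52404448,  0.0042786 ],
       [ 0.41966198, -0.67710164, -0.60449747],
       [-0.31388652,  0.51663406, -0.79659557]]), 't': array([-0.51375818, -0.22838097,  1.25793545])}
top {'K': array([[381.89838594,   0.        , 284.23764546],
       [  0.        , 381.89838594, 214.00243552],
       [  0.        ,   0.        ,   1.        ]]), 'R': array([[ 0.01515749, -0.99895341, -0.04315488],
       [-0.99760104, -0.01219318, -0.06814319],
       [ 0.06754567,  0.04408423, -0.99674177]]), 't': array([0.02647055, 0.59459498, 0.8174372 ])}
stand [([284, 261, 327, 308], 0.55)]
blue_bearing [([394, 261, 420, 287], 0.71), ([146, 132, 165, 209], 0.24)]
spacer [([252, 184, 274, 207], 0.67), ([165, 254, 195, 285], 0.33)]
red_bearing [([166, 307, 195, 335], 0.87), ([166, 254, 196, 283], 0.78), ([218, 268, 243, 291], 0.71), ([119, 234, 150, 262], 0.56), ([358, 197, 386, 223], 0.41)]
locknut [([360, 197, 386, 223], 0.74)]
screwdriver [([442, 138, 455, 228], 0.76)]
wrench [([146, 134, 168, 207], 0.82)]
pendant [([273, 107, 344, 146], 0.94)]
```

```bash
python3 - <<'E'
import cv2
im=cv2.imread("pics/top0.png")
cv2.imwrite("pics/top0c.png",cv2.resize(im[90:350,100:470],(800,562),interpolation=cv2.INTER_CUBIC))
E
```

```text
(no output)
```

View pics/top0c.png

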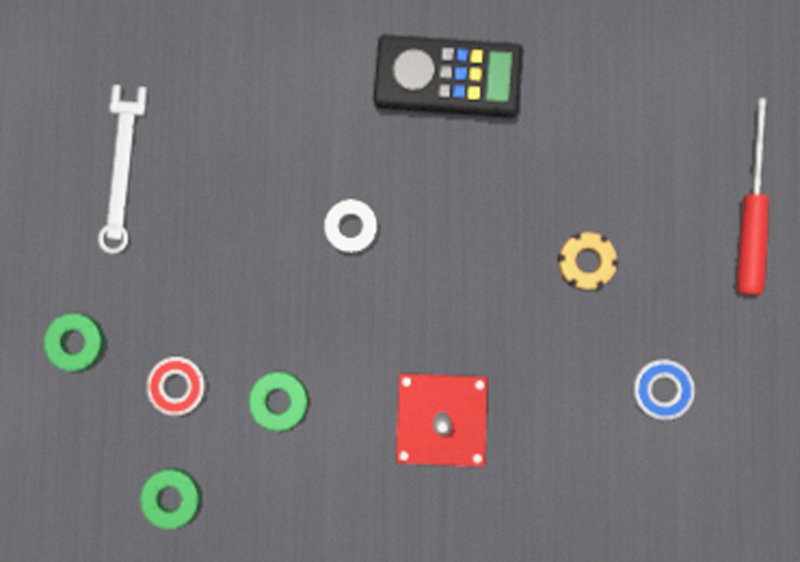

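View pics/scene0.png

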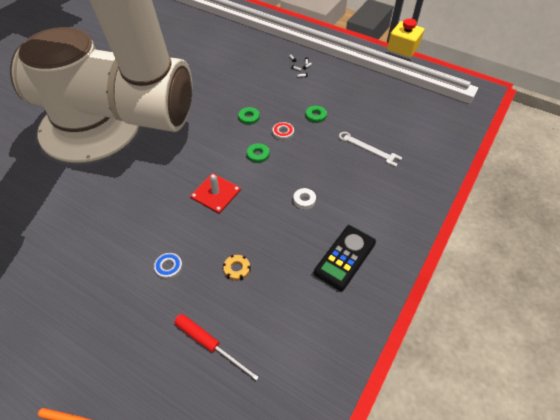

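The top picture shows the scene. Candidates for the red bearing are the red-sealed ring at about (181,268) and three green look-alikes at (134,248), (229,276) and (178,321), which stay where they are. The blue bearing is at (407,270) and the only one of its kind. The white spacer is at (262,194), where the spanner's ring end at (152,200) is the other pale ring. The brass nut is at (372,211), and the stand is at (305,285).

```bash
cat > h.py <<'E'
import numpy as np, cv2
from cell import *
PARTS={"blue_bearing":(.014,(95,130)),"spacer":(.018,None),"red_bearing":(.014,(170,10)),"locknut":(.014,(12,30)),"stand":(.01,(170,10))}
def unproj(k,uv,z):
    K,R,t=(np.array(k[a]) for a in "KRt")
    d=R.T@np.linalg.solve(K,[uv[0],uv[1],1.]); c=-R.T@t
    return c+d*(z-c[2])/d[2]
def proj(k,X):
    p=np.array(k["K"])@(np.array(k["R"])@X+np.array(k["t"])); return p[:2]/p[2]
def mask(im,name):
    h,s,v=cv2.split(cv2.cvtColor(im,cv2.COLOR_RGB2HSV))
    if name=="spacer": m=(s<25)&(v>195)
    else:
        a,b=PARTS[name][1]; m=((h>=a)&(h<=b) if a<b else (h>=a)|(h<=b))&(s>110)&(v>70)
    return m.astype(np.uint8)
def blobs(im,name,amin=60):
    c,_=cv2.findContours(mask(im,name),cv2.RETR_EXTERNAL,cv2.CHAIN_APPROX_NONE)
    return sorted([x for x in c if cv2.contourArea(x)>amin],key=cv2.contourArea,reverse=True)
E
python3 - <<'E'
from h import *
im=cv2.cvtColor(cv2.imread("pics/top0.png"),cv2.COLOR_BGR2RGB); k=get_calibration("top")
for n in PARTS:
    for c in blobs(im,n)[:4]:
        (x,y),(w,h),a=cv2.minAreaRect(c)
        print(n,round(x,1),round(y,1),round(w,1),round(h,1),unproj(k,(x,y),PARTS[n][0]).round(4))
E
```

```text
blue_bearing 407.0 270.0 22.0 22.0 [ 0.4766 -0.2325  0.014 ]
spacer 7.5 206.0 234.0 15.0 [0.6049 0.6658 0.018 ]
spacer 156.1 167.8 15.2 77.1 [0.6951 0.3254 0.018 ]
spacer 261.5 194.0 23.3 23.3 [0.6382 0.0858 0.018 ]
spacer 241.3 408.8 11.4 68.7 [0.1758 0.1204 0.018 ]
red_bearing 279.5 56.3 11.4 559.1 [0.9546 0.0512 0.014 ]
red_bearing 303.9 283.9 41.4 41.8 [ 0.4424 -0.0103  0.014 ]
red_bearing 447.8 202.9 13.0 46.2 [ 0.6233 -0.3211  0.014 ]
red_bearing 180.5 268.0 22.0 21.0 [0.4718 0.2634 0.014 ]
locknut 371.5 210.5 25.0 25.0 [ 0.6047 -0.1565  0.014 ]
locknut 557.9 228.8 23.6 6.8 [ 0.5701 -0.552   0.014 ]
stand 279.5 56.3 11.4 559.1 [0.9565 0.0514 0.01  ]
stand 303.9 283.9 41.4 41.8 [ 0.442  -0.0103  0.01  ]
stand 447.8 202.9 13.0 46.2 [ 0.6237 -0.3226  0.01  ]
stand 180.5 268.0 22.0 21.0 [0.4715 0.2646 0.01  ]
```

{"fn": "move_arm", "kwargs": {"commands": [[-1,[0,0,0],-0.0592],[-1,[0,0,0],-0.0592],[-1,[0,0,0],-0.0592],[-1,[0,0,0],-0.0592],[-1,[0,0,0],-0.0592],[-1,[0,0,0],-0.0592],[-1,[0,0,0],-0.0592],[-1,[0,0,0],-0.0592],[-1,[0,0,0],-0.0592],[-1,[0,0,0],0]], "newtons": 40}}

```text
t: 1.33
position: [0.252, -0.5168, 0.2313]
ee_rot: [-0.0, 1.0, 0.003, -0.0]
wrist_force: [-0.9, 0.2, 0.2]
width: 0.0853
```

{"fn": "move_arm", "kwargs": {"commands": [[-1,[0.75,-0.95,0],0],[-1,[0.75,-0.95,0],0],[-1,[0.75,-0.95,0],0],[-1,[0.75,-0.95,0],0],[-1,[0.75,-0.95,0],0],[-1,[0.75,-0.95,0],0],[-1,[0.75,-0.95,0],0],[-1,[0.75,-0.95,0],0],[-1,[0.75,-0.95,0],0],[-1,[0.75,-0.95,0],0]]}}

```text
t: 2.17
position: [0.4029, -0.3259, 0.2314]
ee_rot: [0.0, 1.0, -0.003, 0.0]
wrist_force: [0.6, 0.4, -0.2]
width: 0.0856
```

{"fn": "move_arm", "kwargs": {"commands": [[-1,[0.75,-0.94,0.4],0],[-1,[0.75,-0.94,0.4],0],[-1,[0.75,-0.94,0.4],0],[-1,[0.75,-0.94,0.4],0],[-1,[0.75,-0.94,0.4],0],[-1,[0,0,0.4],0],[-1,[0,0,0.4],0],[-1,[0,0,0.4],0],[-1,[0,0,0],0],[-1,[0,0,0],0]]}}

```text
t: 3.0
position: [0.4768, -0.2336, 0.1671]
ee_rot: [-0.0, 1.0, -0.002, -0.0]
wrist_force: [0.5, -0.1, 0.3]
width: 0.085
```

```bash
cat >> h.py <<'E'
def look(name,pic=None,n=2,z=None):
    s=read_state(); k=get_calibration("wrist"); im=capture("wrist")
    if pic: cv2.imwrite(f"pics/{pic}.png",im[:,:,::-1])
    p=s["position"]; print("tcp",p.round(4),"t",round(s["t"],2),"F",s["wrist_force"].round(1),"w",round(s["width"],4))
    for c in blobs(im,name,300)[:n]:
        e=cv2.fitEllipse(cv2.convexHull(c)); X=unproj(k,e[0],PARTS[name][0] if z is None else z)
        d=(X-p)[:2]
        print(name,"uv",np.round(e[0]),"axes",np.round(e[1]),X.round(4),"tool units x %.3f y %.3f"%(d[0]/.02,-d[1]/.02))
E
python3 -c "
from h import *
look('blue_bearing','w1')"
```

```text
tcp [ 0.4768 -0.2336  0.1671] t 3.0 F [ 0.5 -0.1  0.3] w 0.085
blue_bearing uv [281. 191.] axes [53. 54.] [ 0.4777 -0.2329  0.014 ] tool units x 0.043 y -0.037
```

View pics/w1.png

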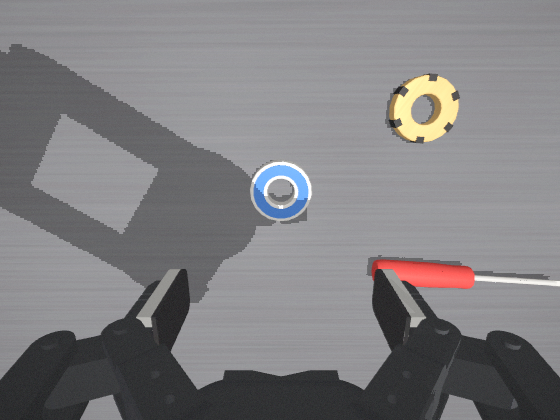

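The close-up confirms the blue-sealed bearing at (281,191) with nothing inside the jaw span. I'll descend and grip.

{"fn": "move_arm", "kwargs": {"commands": [[-1,[0.04,-0.04,0.95],0],[-1,[0,0,0.95],0],[-1,[0,0,0.95],0],[-1,[0,0,0.95],0],[-1,[0,0,0.95],0],[-1,[0,0,0.95],0],[-1,[0,0,0.95],0],[-1,[0,0,0.95],0],[-1,[0,0,0.5],0],[-1,[0,0,0.3],0]]}}

```text
t: 3.88
position: [0.4778, -0.2324, -0.0015]
ee_rot: [-0.0, 1.0, -0.001, -0.0]
wrist_force: [0.7, -1.3, -0.1]
width: 0.0852
```

{"fn": "move_arm", "kwargs": {"commands": [[1,[0,0,0],0],[1,[0,0,0],0],[1,[0,0,0],0],[1,[0,0,0],0],[1,[0,0,0],0],[1,[0,0,0],0],[1,[0,0,0],0],[1,[0,0,0],0],[1,[0,0,0],0],[1,[0,0,0],0]], "newtons": 50}}

```text
t: 4.72
position: [0.4786, -0.2327, 0.001]
ee_rot: [0.001, 1.0, -0.001, 0.001]
wrist_force: [-4.7, 2.0, 8.5]
width: 0.0578
```

```bash
python3 -c "
from h import *
look('blue_bearing','w2')"
```

```text
tcp [ 0.4786 -0.2327  0.001 ] t 4.72 F [-4.7  2.   8.5] w 0.0578
blue_bearing uv [280. 284.] axes [100. 114.] [ 0.4793 -0.2322  0.014 ] tool units x 0.033 y -0.021
```

View pics/w2.png

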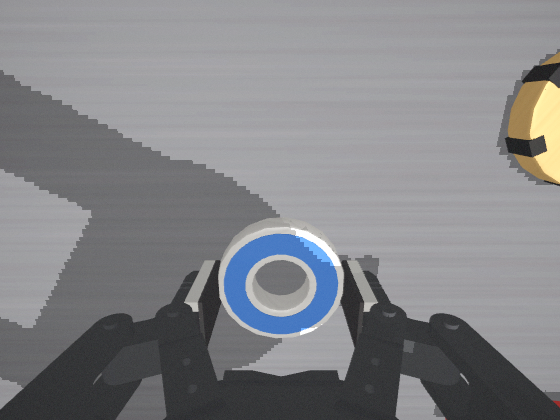

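Gripped and centred in the jaws: the seal is at (280,284) and its centre is within 1 mm of the TCP. Next I lift and carry it toward the stand.

{"fn": "move_arm", "kwargs": {"commands": [[1,[0,0,-0.3],0],[1,[0,0,-0.7],0],[1,[0,0,-1],0],[1,[0,0,-1],0],[1,[0,-0.3,-1],0],[1,[-0.2,-0.8,-1],0],[1,[-0.3,-1,0],0],[1,[-0.3,-1,0],0],[1,[-0.3,-1,0],0],[1,[-0.2,-1,0],0]]}}

```text
t: 5.6
position: [0.4519, -0.1294, 0.1004]
ee_rot: [0.0, 1.0, -0.001, 0.001]
wrist_force: [-0.5, -0.1, -1.8]
width: 0.0575
```

{"fn": "move_arm", "kwargs": {"commands": [[1,[-0.2,-1,0],0],[1,[-0.2,-1,0],0],[1,[-0.2,-1,0],0],[1,[-0.1,-1,0],0],[1,[-0.1,-1,0],0],[1,[0,-0.6,0],0],[1,[0,-0.3,0],0],[1,[0,0,0],0],[1,[0,0,0],0],[1,[0,0,0],0]]}}

```text
t: 6.43
position: [0.4366, -0.0128, 0.0996]
ee_rot: [0.0, 1.0, -0.001, 0.0]
wrist_force: [-0.2, -0.3, -2.9]
width: 0.0573
```

```bash
cat > s.py <<'E'
from h import *
import sys
# stand by top camera + wrist view
look('blue_bearing','w3',1,z=read_state()["position"][2]+.013)
im=capture("top"); cv2.imwrite("pics/top3.png",im[:,:,::-1])
E
python3 s.py
```

```text
tcp [ 0.4366 -0.0128  0.0996] t 6.43 F [-0.2 -0.3 -2.9] w 0.0573
blue_bearing uv [281. 283.] axes [100. 113.] [ 0.4373 -0.0123  0.1126] tool units x 0.036 y -0.023
```

View pics/w3.png

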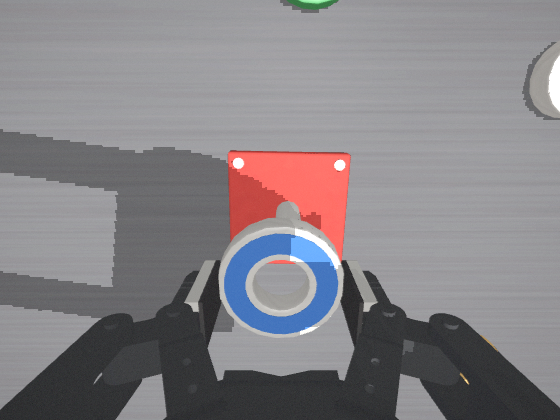

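The stand's far corners show at about (229,151) and (350,152), with the post top at (288,212). I'll work out the stand centre from them.

```bash
python3 - <<'E'
from h import *
k=get_calibration("wrist")
a,b,tip=[unproj(k,u,z)[:2] for u,z in [((229,151),.01),((350,152),.01),((288,207),.066)]]
e=(b-a); n=np.array([e[1],-e[0]])/np.linalg.norm(e); print(a,b,np.linalg.norm(e),"centre",(a+b)/2+n*.045,"tip~",tip)
kt=get_calibration("top"); im=cv2.cvtColor(cv2.imread("pics/top0.png"),cv2.COLOR_BGR2RGB)
g=blobs(im,"stand")[1]
print(unproj(kt,(303.9,283.9),.01), "post tip expected top px",proj(kt,np.array([.442,-.0103,.068])))
print(proj(k,np.array([.442,-.0103,.064])))
E
```

```text
[0.40025537 0.03472634] [0.48759086 0.0338327 ] 0.08734006014228189 centre [ 0.44346268 -0.01071813] tip~ [0.44160917 0.0099719 ]
[ 0.44193173 -0.01035988  0.01      ] post tip expected top px [304.10309427 287.11499765]
[288.38855917 238.01359135]
```

{"fn": "move_arm", "kwargs": {"commands": [[1,[0.26,-0.09,0],0],[1,[0,0,0],0],[1,[0,0,0.5],0],[1,[0,0,0.5],0],[1,[0,0,0.5],0],[1,[0,0,0.5],0],[1,[0,0,0.5],0],[1,[0,0,0.5],0],[1,[0,0,0.3],0],[1,[0,0,0],0]]}}

```text
t: 7.37
position: [0.4409, -0.0102, 0.0318]
ee_rot: [-0.0, 1.0, -0.001, -0.001]
wrist_force: [-0.8, 0.3, -2.5]
width: 0.0574
```

{"fn": "move_arm", "kwargs": {"commands": [[1,[0,0,0.3],0],[1,[0,0,0.3],0],[1,[0,0,0.2],0],[1,[0,0,0.1],0],[1,[0,0,0.06],0],[1,[0,0,0.05],0],[1,[0,0,0.05],0],[1,[0,0,0],0],[1,[0,0,0],0],[1,[0,0,0],0]]}}

```text
t: 8.2
position: [0.4417, -0.0104, 0.0123]
ee_rot: [-0.0, 1.0, -0.001, 0.0]
wrist_force: [-0.4, -0.1, -2.4]
width: 0.0577
```

{"fn": "move_arm", "kwargs": {"commands": [[1,[0,0,0.04],0],[1,[0,0,0.04],0],[1,[0,0,0.04],0],[1,[0,0,0],0],[1,[0,0,0],0],[1,[0,0,0],0],[1,[0,0,0],0],[1,[0,0,0],0],[1,[0,0,0],0],[1,[0,0,0],0]]}}

```text
t: 9.03
position: [0.4418, -0.0104, 0.0109]
ee_rot: [0.0, 1.0, -0.0, 0.0]
wrist_force: [-10.9, 0.8, 25.0]
width: 0.0578
```

{"fn": "move_arm", "kwargs": {"commands": [[1,[0,0,-0.03],0],[1,[0,0,0],0],[-1,[0,0,0],0],[-1,[0,0,0],0],[-1,[0,0,0],0],[-1,[0,0,0],0],[-1,[0,0,0],0],[-1,[0,0,0],0],[-1,[0,0,0],0],[-1,[0,0,0],0]]}}

```text
t: 9.87
position: [0.4416, -0.0104, 0.0103]
ee_rot: [-0.0, 1.0, -0.001, -0.0]
wrist_force: [-0.2, -0.1, 0.8]
width: 0.0857
```

{"fn": "move_arm", "kwargs": {"commands": [[-1,[0,0,-0.5],0],[-1,[0,0,-1],0],[-1,[0,0,-1],0],[-1,[0,0,-1],0],[-1,[0,0,-1],0],[-1,[0,0,-1],0],[-1,[0,0,-1],0],[-1,[0,0,-1],0],[-1,[0,0,0],0],[-1,[0,0,0],0]]}}

```text
t: 10.7
position: [0.442, -0.0105, 0.1617]
ee_rot: [0.0, 1.0, -0.001, 0.001]
wrist_force: [0.4, 0.5, 0.0]
width: 0.0855
```

```bash
python3 -c "
from h import *
look('blue_bearing','w4',1,z=.024)"
```

```text
tcp [ 0.442  -0.0105  0.1617] t 10.7 F [0.4 0.5 0. ] w 0.0855
blue_bearing uv [280. 197.] axes [55. 57.] [ 0.4428 -0.0107  0.024 ] tool units x 0.039 y 0.012
```

View pics/w4.png

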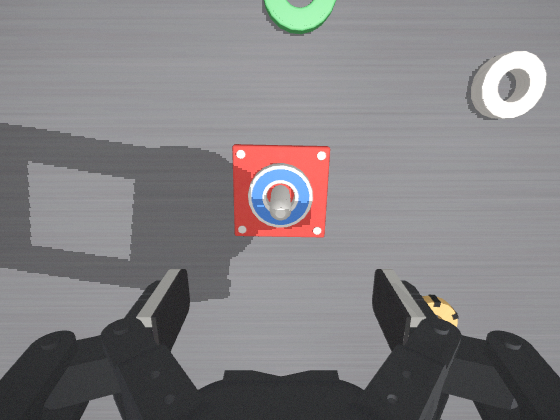

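The blue bearing sits flat round the post at (280,197), and its measured centre is the post's to within 1 mm. Now the spacer.

{"fn": "move_arm", "kwargs": {"commands": [[-1,[1,-0.48,0],0],[-1,[1,-0.48,0],0],[-1,[1,-0.48,0],0],[-1,[1,-0.48,0],0],[-1,[1,-0.48,0],0],[-1,[1,-0.48,0],0],[-1,[1,-0.48,0],0],[-1,[1,-0.48,0],0],[-1,[1,-0.48,0],0],[-1,[0.8,-0.48,0],0]]}}

```text
t: 11.58
position: [0.6384, 0.0859, 0.1589]
ee_rot: [-0.0, 1.0, -0.001, -0.001]
wrist_force: [-0.2, -1.0, 0.8]
width: 0.0851
```

{"fn": "move_arm", "kwargs": {"commands": [[-1,[0,0,0],0],[-1,[0,0,0],0],[-1,[0,0,0],0],[-1,[0,0,0],0],[-1,[0,0,0],0],[-1,[0,0,0],0],[-1,[0,0,0],0],[-1,[0,0,0],0],[-1,[0,0,0],0],[-1,[0,0,0],0]]}}

```text
t: 12.42
position: [0.6377, 0.0853, 0.1604]
ee_rot: [-0.0, 1.0, -0.001, 0.0]
wrist_force: [0.4, 0.8, 0.3]
width: 0.0856
```

```bash
python3 - <<'E'
from h import *
look('spacer','w5',3)
search=search_frame("wrist","spacer"); print(search)
k=get_calibration("wrist")
# height bias: simulate side-wall + top silhouette centre for a part under TCP
p=read_state()["position"]; a=np.linspace(0,6.28,60)
pts=np.array([proj(k,np.array([p[0]+.027*np.cos(t),p[1]+.027*np.sin(t),z])) for t in a for z in (0,.018)],np.float32)
e=cv2.fitEllipse(cv2.convexHull(pts)); print(e, unproj(k,e[0],.018)-p)
E
```

```text
tcp [0.6377 0.0853 0.1604] t 12.42 F [0.4 0.8 0.3] w 0.0856
spacer uv [281. 195.] axes [55. 57.] [0.6392 0.0857 0.018 ] tool units x 0.078 y -0.019
spacer uv [449. 262.] axes [36. 44.] [0.8057 0.0158 0.018 ] tool units x 8.400 y 3.478
[{'bbox': [251.7, 165.5, 312.3, 221.6], 'confidence': 0.56}]
((279.5382995605469, 192.81375122070312), (58.32061767578125, 59.901336669921875), 0.06149556487798691) [ 1.04673190e-05  2.16595364e-03 -1.42304965e-01]
```

View pics/w5.png

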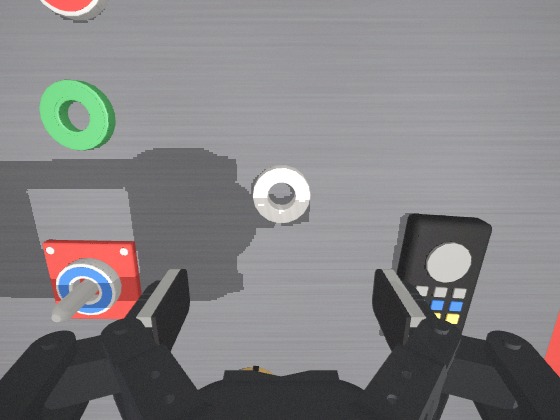

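The spacer is the plain pale ring at (281,195), and the pendant at (445,270) is clear of the fingers. Descending.

{"fn": "move_arm", "kwargs": {"commands": [[-1,[0.04,0,0.9],0],[-1,[0,0,0.9],0],[-1,[0,0,0.9],0],[-1,[0,0,0.9],0],[-1,[0,0,0.9],0],[-1,[0,0,0.9],0],[-1,[0,0,0.9],0],[-1,[0,0,0.9],0],[-1,[0,0,0.5],0],[-1,[0,0,0.3],0]]}}

```text
t: 13.35
position: [0.6379, 0.0854, -0.0011]
ee_rot: [-0.0, 1.0, -0.001, -0.001]
wrist_force: [-0.1, -0.3, 0.7]
width: 0.0856
```

{"fn": "move_arm", "kwargs": {"commands": [[1,[0,0,0],0],[1,[0,0,0],0],[1,[0,0,0],0],[1,[0,0,0],0],[1,[0,0,0],0],[1,[0,0,0],0],[1,[0,0,0],0],[1,[0,0,0],0],[1,[0,0,0],0],[1,[0,0,0],0]], "newtons": 40}}

```text
t: 14.18
position: [0.6393, 0.0854, 0.0019]
ee_rot: [-0.0, 1.0, -0.001, 0.001]
wrist_force: [-1.0, 0.6, 6.6]
width: 0.0522
```

```bash
python3 -c "
from h import *
look('spacer','w6',2)"
```

```text
tcp [0.6393 0.0854 0.0019] t 14.18 F [-1.   0.6  6.6] w 0.0522
spacer uv [281. 285.] axes [104. 116.] [0.6404 0.087  0.018 ] tool units x 0.055 y -0.075
```

{"fn": "move_arm", "kwargs": {"commands": [[1,[0,0,-0.3],0],[1,[0,0,-0.7],0],[1,[0,0,-1],0],[1,[0,0,-1],0],[1,[0,0,-1],0],[1,[-0.86,0.44,-1],0],[1,[-1,0.5,0],0],[1,[-1,0.5,0],0],[1,[-1,0.5,0],0],[1,[-1,0.5,0],0]]}}

```text
t: 15.07
position: [0.5404, 0.0364, 0.1011]
ee_rot: [-0.0, 1.0, -0.0, 0.0]
wrist_force: [0.3, 0.1, -0.5]
width: 0.0519
```

{"fn": "move_arm", "kwargs": {"commands": [[1,[-1,0.5,0],0],[1,[-1,0.5,0],0],[1,[-1,0.5,0],0],[1,[-1,0.5,0],0],[1,[-0.7,0.3,0],0],[1,[-0.3,0.1,0],0],[1,[0,0,0],0],[1,[0,0,0],0],[1,[0,0,0],0],[1,[0,0,0],0]]}}

```text
t: 15.9
position: [0.4418, -0.0109, 0.1003]
ee_rot: [-0.0, 1.0, -0.0, 0.0]
wrist_force: [0.3, -0.7, -1.2]
width: 0.0517
```

```bash
python3 -c "
from h import *
look('spacer','w7',2,z=read_state()['position'][2]+.017)"
```

```text
tcp [ 0.4418 -0.0109  0.1003] t 15.9 F [ 0.3 -0.7 -1.2] w 0.0517
spacer uv [281. 286.] axes [102. 115.] [ 0.4427 -0.0093  0.1173] tool units x 0.046 y -0.079
```

View pics/w7.png

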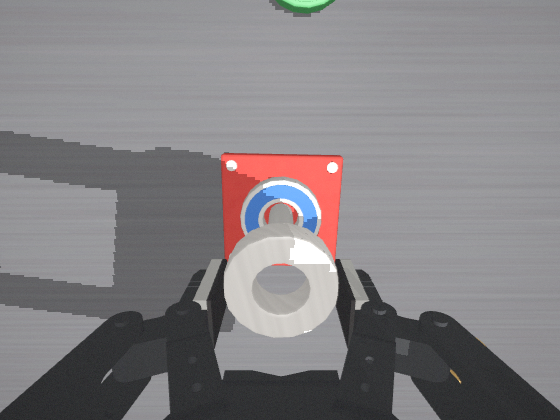

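Spacer held straight at (281,286), in line with the post. Lowering.

{"fn": "move_arm", "kwargs": {"commands": [[1,[0,0.04,0],0],[1,[0,0,0.5],0],[1,[0,0,0.5],0],[1,[0,0,0.5],0],[1,[0,0,0.5],0],[1,[0,0,0.5],0],[1,[0,0,0.5],0],[1,[0,0,0.4],0],[1,[0,0,0],0],[1,[0,0,0],0]]}}

```text
t: 16.78
position: [0.441, -0.0119, 0.0319]
ee_rot: [-0.0, 1.0, -0.001, -0.0]
wrist_force: [-0.2, -0.2, -0.3]
width: 0.0519
```

{"fn": "move_arm", "kwargs": {"commands": [[1,[0,0,0.1],0],[1,[0,0,0.05],0],[1,[0,0,0.05],0],[1,[0,0,0.05],0],[1,[0,0,0.05],0],[1,[0,0,0],0],[1,[0,0,0],0],[1,[0,0,0],0],[1,[0,0,0],0],[1,[0,0,0],0]]}}

```text
t: 17.62
position: [0.4412, -0.012, 0.0263]
ee_rot: [-0.0, 1.0, -0.001, 0.0]
wrist_force: [-0.4, -0.0, -0.8]
width: 0.052
```

{"fn": "move_arm", "kwargs": {"commands": [[1,[0,0,0.03],0],[1,[0,0,0.03],0],[1,[0,0,0.03],0],[1,[0,0,0],0],[1,[0,0,0],0],[1,[0,0,0],0],[1,[0,0,0],0],[1,[0,0,0],0],[1,[0,0,0],0],[1,[0,0,0],0]]}}

```text
t: 18.45
position: [0.4414, -0.012, 0.0257]
ee_rot: [0.0, 1.0, -0.0, 0.0]
wrist_force: [-11.1, 1.2, 27.2]
width: 0.0522
```

{"fn": "move_arm", "kwargs": {"commands": [[1,[0,0,-0.03],0],[1,[0,0,0],0],[-1,[0,0,0],0],[-1,[0,0,0],0],[-1,[0,0,0],0],[-1,[0,0,0],0],[-1,[0,0,0],0],[-1,[0,0,0],0],[-1,[0,0,0],0],[-1,[0,0,0],0]]}}

```text
t: 19.28
position: [0.4412, -0.012, 0.0251]
ee_rot: [-0.0, 1.0, -0.001, -0.0]
wrist_force: [0.6, -0.2, -0.0]
width: 0.0855
```

{"fn": "move_arm", "kwargs": {"commands": [[-1,[0,0,-0.5],0],[-1,[0,0,-1],0],[-1,[0,0,-1],0],[-1,[0,0,-1],0],[-1,[0,0,-1],0],[-1,[0,0,-1],0],[-1,[0,0,-1],0],[-1,[0,0,-0.3],0],[-1,[0,0,0],0],[-1,[0,0,0],0]]}}

```text
t: 20.12
position: [0.441, -0.012, 0.1608]
ee_rot: [-0.0, 1.0, -0.001, 0.0]
wrist_force: [-0.0, 0.4, -0.9]
width: 0.0854
```

```bash
python3 -c "
from h import *
look('spacer','w8',1,z=.042)"
```

```text
tcp [ 0.441  -0.012   0.1608] t 20.12 F [-0.   0.4 -0.9] w 0.0854
spacer uv [281. 197.] axes [64. 69.] [ 0.4426 -0.0074  0.042 ] tool units x 0.080 y -0.228
```

View pics/w8.png

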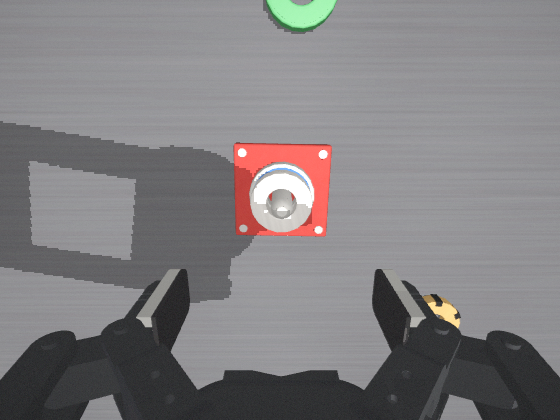

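The spacer rests flat on the blue bearing, round the post at (282,198). Next the red-sealed bearing.

{"fn": "move_arm", "kwargs": {"commands": [[-1,[0.1,-0.98,0],0],[-1,[0.1,-0.98,0],0],[-1,[0.1,-0.98,0],0],[-1,[0.1,-0.98,0],0],[-1,[0.1,-0.98,0],0],[-1,[0.1,-0.98,0],0],[-1,[0.1,-0.98,0],0],[-1,[0.1,-0.98,0],0],[-1,[0.1,-0.98,0],0],[-1,[0.1,-0.98,0],0]]}}

```text
t: 21.0
position: [0.4609, 0.1849, 0.1598]
ee_rot: [0.0, 1.0, -0.001, -0.001]
wrist_force: [0.5, -0.2, -0.4]
width: 0.0855
```

{"fn": "move_arm", "kwargs": {"commands": [[-1,[0.14,-1,0],0],[-1,[0.14,-1,0],0],[-1,[0.14,-1,0],0],[-1,[0.12,-0.97,0],0],[-1,[0,0,0],0],[-1,[0,0,0],0],[-1,[0,0,0],0],[-1,[0,0,0],0],[-1,[0,0,0],0],[-1,[0,0,0],0]]}}

```text
t: 21.83
position: [0.4723, 0.2628, 0.1611]
ee_rot: [-0.0, 1.0, -0.001, -0.0]
wrist_force: [-0.5, 0.5, 0.2]
width: 0.0852
```

```bash
python3 -c "
from h import *
look('red_bearing','w9',3)"
```

```text
tcp [0.4723 0.2628 0.1611] t 21.83 F [-0.5  0.5  0.2] w 0.0852
red_bearing uv [279. 194.] axes [53. 55.] [0.4721 0.2624 0.014 ] tool units x -0.009 y 0.024
```

View pics/w9.png

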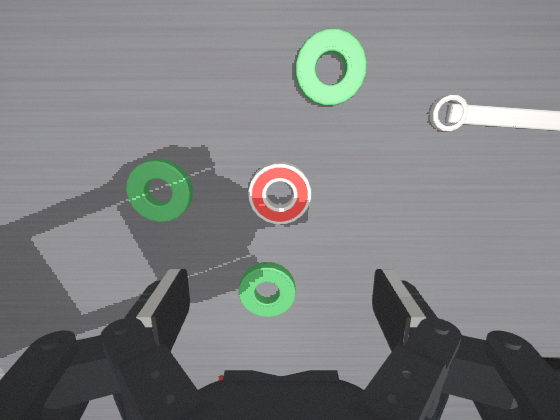

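The red-sealed bearing is at (279,194). The green rings at (158,190), (267,290) and (331,67) all lie outside the fingers' path. Descending.

{"fn": "move_arm", "kwargs": {"commands": [[-1,[-0.02,0,0.9],0],[-1,[0,0,0.9],0],[-1,[0,0,0.9],0],[-1,[0,0,0.9],0],[-1,[0,0,0.9],0],[-1,[0,0,0.9],0],[-1,[0,0,0.9],0],[-1,[0,0,0.9],0],[-1,[0,0,0.5],0],[-1,[0,0,0.3],0]]}}

```text
t: 22.72
position: [0.4715, 0.263, 0.0]
ee_rot: [0.0, 1.0, -0.001, -0.001]
wrist_force: [-0.4, -0.1, 0.2]
width: 0.0854
```

{"fn": "move_arm", "kwargs": {"commands": [[1,[0,0,0],0],[1,[0,0,0],0],[1,[0,0,0],0],[1,[0,0,0],0],[1,[0,0,0],0],[1,[0,0,0],0],[1,[0,0,0],0],[1,[0,0,0],0],[1,[0,0,0],0],[1,[0,0,0],0]], "newtons": 50}}

```text
t: 23.55
position: [0.4724, 0.2635, 0.0027]
ee_rot: [-0.0, 1.0, -0.0, 0.001]
wrist_force: [-2.9, -1.9, 7.4]
width: 0.0571
```

```bash
python3 -c "
from h import *
look('red_bearing','w10',1)"
```

```text
tcp [0.4724 0.2635 0.0027] t 23.55 F [-2.9 -1.9  7.4] w 0.0571
red_bearing uv [280. 283.] axes [ 99. 112.] [0.473  0.2631 0.014 ] tool units x 0.033 y 0.021
```

{"fn": "move_arm", "kwargs": {"commands": [[1,[0,0,-0.3],0],[1,[0,0,-0.7],0],[1,[0,0,-1],0],[1,[0,0,-1],0],[1,[0,0,-1],0],[1,[0,0.5,-1],0],[1,[0,0.9,-0.5],0],[1,[-0.1,1,0],0],[1,[-0.2,1,0],0],[1,[-0.2,1,0],0]]}}

```text
t: 24.43
position: [0.4618, 0.1747, 0.1124]
ee_rot: [-0.0, 1.0, -0.0, 0.001]
wrist_force: [0.1, -0.6, -2.6]
width: 0.057
```

{"fn": "move_arm", "kwargs": {"commands": [[1,[-0.2,1,0],0],[1,[-0.2,1,0],0],[1,[-0.2,1,0],0],[1,[-0.2,1,0],0],[1,[-0.2,1,0],0],[1,[0,1,0],0],[1,[0,1,0],0],[1,[0,1,0],0],[1,[0,0.9,0],0],[1,[0,0.4,0],0]]}}

```text
t: 25.27
position: [0.4417, -0.0123, 0.1121]
ee_rot: [0.0, 1.0, -0.001, 0.001]
wrist_force: [0.3, 0.7, -3.0]
width: 0.0572
```

{"fn": "move_arm", "kwargs": {"commands": [[1,[0,0,0],0],[1,[0,0,0],0],[1,[0,0,0],0],[1,[0,0,0],0],[1,[0,0,0],0],[1,[0,0,0],0],[1,[0,0,0],0],[1,[0,0,0],0],[1,[0,0,0],0],[1,[0,0,0],0]]}}

```text
t: 26.1
position: [0.4416, -0.0106, 0.1111]
ee_rot: [-0.0, 1.0, -0.001, -0.0]
wrist_force: [0.1, 1.0, -1.5]
width: 0.0573
```

```bash
python3 -c "
from h import *
look('red_bearing','w11',2,z=read_state()['position'][2]+.013)"
```

```text
tcp [ 0.4416 -0.0106  0.1111] t 26.1 F [ 0.1  1.  -1.5] w 0.0573
red_bearing uv [281. 283.] axes [ 99. 112.] [ 0.4423 -0.0099  0.1241] tool units x 0.035 y -0.034
red_bearing uv [282. 198.] axes [131. 137.] [0.4431 0.031  0.1241] tool units x 0.078 y -2.079
```

View pics/w11.png

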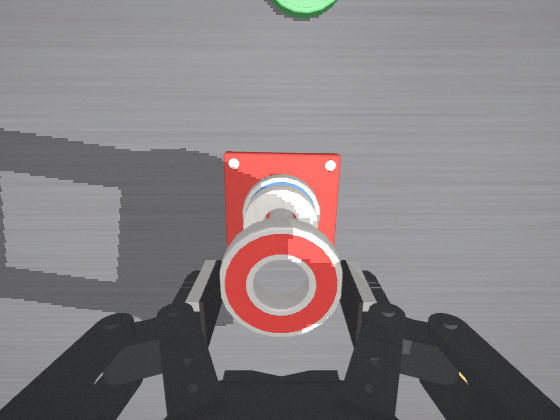

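The red bearing is level at (281,283) and in line with the post. Lowering.

{"fn": "move_arm", "kwargs": {"commands": [[1,[0,0,0.5],0],[1,[0,0,0.5],0],[1,[0,0,0.5],0],[1,[0,0,0.5],0],[1,[0,0,0.5],0],[1,[0,0,0.4],0],[1,[0,0,0.2],0],[1,[0,0,0],0],[1,[0,0,0],0],[1,[0,0,0],0]]}}

```text
t: 26.98
position: [0.4419, -0.0106, 0.0495]
ee_rot: [0.0, 1.0, -0.001, 0.0]
wrist_force: [0.7, -0.7, -2.4]
width: 0.0568
```

{"fn": "move_arm", "kwargs": {"commands": [[1,[0,0,0.06],0],[1,[0,0,0.05],0],[1,[0,0,0.05],0],[1,[0,0,0.03],0],[1,[0,0,0],0],[1,[0,0,0],0],[1,[0,0,0],0],[1,[0,0,0],0],[1,[0,0,0],0],[1,[0,0,0],0]]}}

```text
t: 27.82
position: [0.4416, -0.0106, 0.0454]
ee_rot: [-0.0, 1.0, -0.001, 0.0]
wrist_force: [-0.4, -0.1, -2.9]
width: 0.0569
```

{"fn": "move_arm", "kwargs": {"commands": [[1,[0,0,0.03],0],[1,[0,0,0.03],0],[1,[0,0,0.03],0],[1,[0,0,0],0],[1,[0,0,0],0],[1,[0,0,0],0],[1,[0,0,0],0],[1,[0,0,0],0],[1,[0,0,0],0],[1,[0,0,0],0]]}}

```text
t: 28.65
position: [0.4418, -0.0106, 0.0446]
ee_rot: [0.0, 1.0, -0.001, 0.0]
wrist_force: [-9.4, 1.4, 20.1]
width: 0.0573
```

{"fn": "move_arm", "kwargs": {"commands": [[1,[0,0,-0.02],0],[1,[0,0,0],0],[-1,[0,0,0],0],[-1,[0,0,0],0],[-1,[0,0,0],0],[-1,[0,0,0],0],[-1,[0,0,0],0],[-1,[0,0,0],0],[-1,[0,0,0],0],[-1,[0,0,0],0]]}}

```text
t: 29.48
position: [0.4416, -0.0106, 0.0439]
ee_rot: [-0.0, 1.0, -0.001, -0.0]
wrist_force: [-0.6, 0.7, 0.6]
width: 0.0851
```

{"fn": "move_arm", "kwargs": {"commands": [[-1,[0,0,-0.5],0],[-1,[0,0,-1],0],[-1,[0,0,-1],0],[-1,[0,0,-1],0],[-1,[0,0,-1],0],[-1,[0,0,-1],0],[-1,[0,0,-0.4],0],[-1,[0,0,0],0],[-1,[0,0,0],0],[-1,[0,0,0],0]]}}

```text
t: 30.32
position: [0.4411, -0.0105, 0.1609]
ee_rot: [-0.0, 1.0, -0.001, -0.001]
wrist_force: [0.5, -0.6, -0.6]
width: 0.0855
```

```bash
python3 -c "
from h import *
look('red_bearing','w12',3,z=.056)"
```

```text
tcp [ 0.4411 -0.0105  0.1609] t 30.32 F [ 0.5 -0.6 -0.6] w 0.0855
red_bearing uv [282. 189.] axes [118. 126.] [0.4431 0.0047 0.056 ] tool units x 0.101 y -0.758
red_bearing uv [281. 209.] axes [61. 64.] [ 0.4425 -0.0116  0.056 ] tool units x 0.071 y 0.055
```

View pics/w12.png

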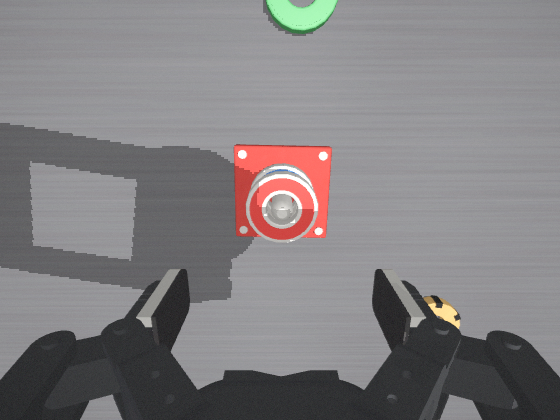

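The red bearing is seated flat at (281,209) with the post's tip rising through it. Now the locknut.

{"fn": "move_arm", "kwargs": {"commands": [[-1,[0.82,0.73,0],0],[-1,[0.82,0.73,0],0],[-1,[0.82,0.73,0],0],[-1,[0.82,0.73,0],0],[-1,[0.82,0.73,0],0],[-1,[0.82,0.73,0],0],[-1,[0.82,0.73,0],0],[-1,[0.82,0.73,0],0],[-1,[0.82,0.73,0],0],[-1,[0.82,0.73,0],0]]}}

```text
t: 31.2
position: [0.6058, -0.1574, 0.1605]
ee_rot: [-0.0, 1.0, -0.001, -0.001]
wrist_force: [1.0, -0.5, 0.2]
width: 0.0851
```

{"fn": "move_arm", "kwargs": {"commands": [[-1,[0,0,0],0],[-1,[0,0,0],0],[-1,[0,0,0],0],[-1,[0,0,0],0],[-1,[0,0,0],0],[-1,[0,0,0],0],[-1,[0,0,0],0],[-1,[0,0,0],0],[-1,[0,0,0],0],[-1,[0,0,0],0]]}}

```text
t: 32.03
position: [0.6054, -0.1567, 0.1619]
ee_rot: [-0.0, 1.0, -0.001, 0.0]
wrist_force: [0.6, -0.7, -0.1]
width: 0.0856
```

```bash
python3 -c "
from h import *
look('locknut','w13',2)
k=get_calibration('wrist');p=read_state()['position']
print(proj(k,np.array([p[0],p[1],.014])), search_frame('wrist','locknut'))"
```

```text
tcp [ 0.6054 -0.1567  0.1619] t 32.03 F [ 0.6 -0.7 -0.1] w 0.0856
locknut uv [278. 200.] axes [41. 60.] [ 0.6039 -0.1636  0.014 ] tool units x -0.077 y 0.342
[279.52277726 193.47559071] [{'bbox': [250.0, 159.9, 309.4, 225.4], 'confidence': 0.66}]
```

View pics/w13.png

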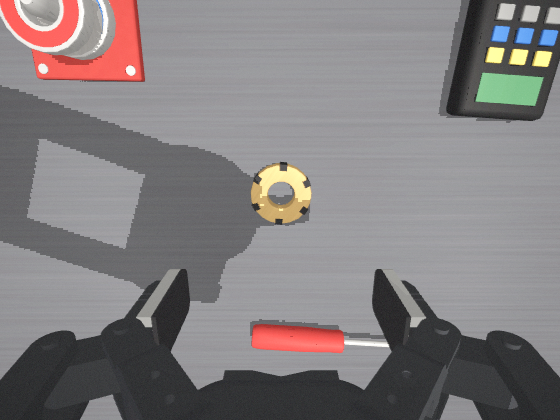

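The nut is at (281,193), almost exactly below the grasp centre. The notches sit off the jaw line, and the screwdriver at (300,338) is well clear.

{"fn": "move_arm", "kwargs": {"commands": [[-1,[0.02,0,0.9],0],[-1,[0,0,0.9],0],[-1,[0,0,0.9],0],[-1,[0,0,0.9],0],[-1,[0,0,0.9],0],[-1,[0,0,0.9],0],[-1,[0,0,0.9],0],[-1,[0,0,0.9],0],[-1,[0,0,0.5],0],[-1,[0,0,0.35],0]]}}

```text
t: 32.97
position: [0.6054, -0.1566, -0.0003]
ee_rot: [-0.0, 1.0, -0.001, -0.001]
wrist_force: [0.9, -0.2, -0.2]
width: 0.0854
```

{"fn": "move_arm", "kwargs": {"commands": [[1,[0,0,0],0],[1,[0,0,0],0],[1,[0,0,0],0],[1,[0,0,0],0],[1,[0,0,0],0],[1,[0,0,0],0],[1,[0,0,0],0],[1,[0,0,0],0],[1,[0,0,0],0],[1,[0,0,0],0]], "newtons": 50}}

```text
t: 33.8
position: [0.6066, -0.157, 0.0023]
ee_rot: [0.0, 1.0, -0.001, 0.001]
wrist_force: [-0.6, -0.2, 7.7]
width: 0.0549
```

{"fn": "move_arm", "kwargs": {"commands": [[1,[0,0,-0.3],0],[1,[0,0,-0.7],0],[1,[0,0,-1],0],[1,[0,0,-1],0],[1,[0,0,-1],0],[1,[0,0,-1],0],[1,[-0.4,-0.3,-1],0],[1,[-0.8,-0.7,-0.3],0],[1,[-1,-0.9,0],0],[1,[-1,-0.9,0],0]]}}

```text
t: 34.63
position: [0.5413, -0.1003, 0.1278]
ee_rot: [0.0, 1.0, -0.001, 0.001]
wrist_force: [0.1, 1.0, -1.9]
width: 0.0545
```

{"fn": "move_arm", "kwargs": {"commands": [[1,[-1,-0.9,0],0],[1,[-1,-0.9,0],0],[1,[-1,-0.9,0],0],[1,[-1,-0.9,0],0],[1,[-0.7,-0.6,0],0],[1,[-0.3,-0.3,0],0],[1,[0,0,0],0],[1,[0,0,0],0],[1,[0,0,0],0],[1,[0,0,0],0]]}}

```text
t: 35.47
position: [0.4426, -0.0112, 0.1269]
ee_rot: [-0.0, 1.0, -0.001, -0.0]
wrist_force: [0.7, -0.1, -1.4]
width: 0.0551
```

```bash
python3 -c "
from h import *
look('locknut','w14',2,z=read_state()['position'][2]+.013)"
```

```text
tcp [ 0.4426 -0.0112  0.1269] t 35.47 F [ 0.7 -0.1 -1.4] w 0.0551
locknut uv [281. 277.] axes [115. 121.] [ 0.4434 -0.0074  0.1399] tool units x 0.038 y -0.187
```

View pics/w14.png

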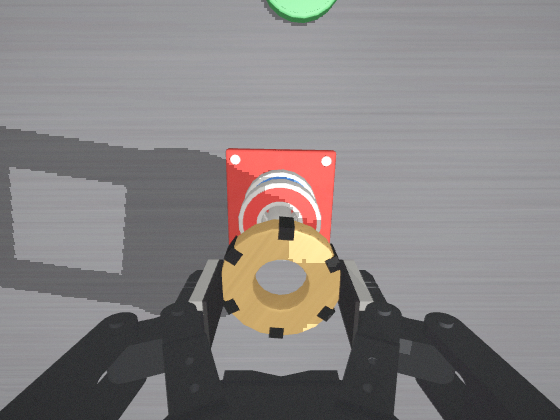

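The nut is held level, its bore centred at about (281,285) as with the bearings. Lowering onto the post.

{"fn": "move_arm", "kwargs": {"commands": [[1,[-0.03,-0.02,0.5],0],[1,[0,0,0.5],0],[1,[0,0,0.5],0],[1,[0,0,0.5],0],[1,[0,0,0.5],0],[1,[0,0,0.4],0],[1,[0,0,0.2],0],[1,[0,0,0],0],[1,[0,0,0],0],[1,[0,0,0],0]]}}

```text
t: 36.35
position: [0.4417, -0.0102, 0.0653]
ee_rot: [0.0, 1.0, -0.001, 0.0]
wrist_force: [0.4, 1.1, -2.3]
width: 0.0548
```

{"fn": "move_arm", "kwargs": {"commands": [[1,[0,0,0.06],0],[1,[0,0,0.05],0],[1,[0,0,0.05],0],[1,[0,0,0.04],0],[1,[0,0,0],0],[1,[0,0,0],0],[1,[0,0,0],0],[1,[0,0,0],0],[1,[0,0,0],0],[1,[0,0,0],0]]}}

```text
t: 37.18
position: [0.4414, -0.0102, 0.0609]
ee_rot: [-0.0, 1.0, -0.001, -0.0]
wrist_force: [0.3, -0.3, -2.6]
width: 0.0551
```

{"fn": "move_arm", "kwargs": {"commands": [[1,[0,0,0.04],0],[1,[0,0,0.03],0],[1,[0,0,0.03],0],[1,[0,0,0],0],[1,[0,0,0],0],[1,[0,0,0],0],[1,[0,0,0],0],[1,[0,0,0],0],[1,[0,0,0],0],[1,[0,0,0],0]]}}

```text
t: 38.02
position: [0.4414, -0.0102, 0.0589]
ee_rot: [-0.0, 1.0, -0.001, -0.0]
wrist_force: [-0.1, -0.1, -2.4]
width: 0.0551
```

{"fn": "move_arm", "kwargs": {"commands": [[1,[0,0,0.02],0],[1,[0,0,0.02],0],[1,[0,0,0.02],0],[1,[0,0,0],0],[1,[0,0,0],0],[1,[0,0,0],0],[1,[0,0,0],0],[1,[0,0,0],0],[1,[0,0,0],0],[1,[0,0,0],0]]}}

```text
t: 38.85
position: [0.4415, -0.0102, 0.0582]
ee_rot: [-0.0, 1.0, -0.001, 0.0]
wrist_force: [-4.4, 0.4, 9.9]
width: 0.0553
```

Contact at the expected height. Releasing and withdrawing straight up.

{"fn": "move_arm", "kwargs": {"commands": [[1,[0,0,0],0],[-1,[0,0,0],0],[-1,[0,0,0],0],[-1,[0,0,0],0],[-1,[0,0,0],0],[-1,[0,0,0],0],[-1,[0,0,0],0],[-1,[0,0,0],0],[-1,[0,0,0],0],[-1,[0,0,0],0]]}}

```text
t: 39.68
position: [0.4414, -0.0102, 0.0577]
ee_rot: [-0.0, 1.0, -0.001, 0.0]
wrist_force: [0.2, 0.2, 0.1]
width: 0.0851
```

{"fn": "move_arm", "kwargs": {"commands": [[-1,[0,0,-0.5],0],[-1,[0,0,-1],0],[-1,[0,0,-1],0],[-1,[0,0,-1],0],[-1,[0,0,-1],0],[-1,[0,0,-1],0],[-1,[0,0,-1],0],[-1,[0,0,0],0],[-1,[0,0,0],0],[-1,[0,0,0],0]]}}

```text
t: 40.52
position: [0.4412, -0.0102, 0.1876]
ee_rot: [-0.0, 1.0, -0.001, -0.0]
wrist_force: [0.5, -0.8, 1.1]
width: 0.0853
```

```bash
python3 -c "
from h import *
look('locknut','w15',2,z=.07)
a=capture('wrist'); s=capture('scene')[120:320,130:400,::-1]
cv2.imwrite('pics/fin.png',np.hstack([cv2.resize(a[90:300,180:380,::-1],(380,400)),cv2.resize(s[10:120,30:160],(420,400),interpolation=cv2.INTER_CUBIC)]))"
```

```text
tcp [ 0.4412 -0.0102  0.1876] t 40.52 F [ 0.5 -0.8  1.1] w 0.0853
locknut uv [278. 209.] axes [47. 66.] [ 0.44  -0.016  0.07 ] tool units x -0.058 y 0.293
```

View pics/fin.png

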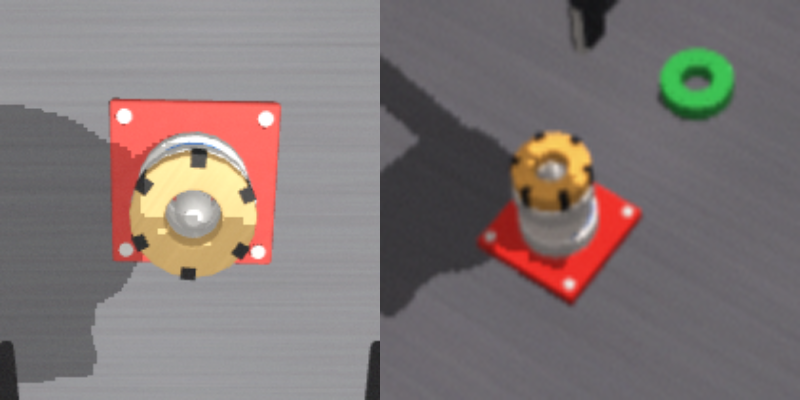

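The full stack stands level, with the nut round the post tip (centre of both views) and the gripper clear. Handing in.

```bash
python3 -c "
from cell import *
print(job_done())"
```

```text
the job is handed in; nothing more can be done
None
```

All four parts are on the post in the order asked (blue bearing, spacer, red bearing, brass locknut), and I handed the job in at about 40.6 s of the 109 s. No verdict was reported.

- **Seating:** I lowered each part until the wrist force showed contact, then released it. Contact readings were 25, 27, 20 and 10 N. The tool stood at 11, 26, 45 and 58 mm, within about 3 mm of the 10, 24, 42 and 56 mm levels. The parts' own heights were not measured.
- **Final views:** The wrist and scene pictures show the stack level, the post tip centred in the nut's bore, and the gripper open about 13 cm above with no contact force.
- **Left in place:** I did not touch the screwdriver, spanner, pendant or green rings. I kept the gripper clear of them but did not re-measure their positions at the end.
- **Checks that disagreed:** The colour-based position of the locknut was about 6 mm off in y, before the grasp and again at the end, because its shading broke up the colour mask. I went by the picture there. The spacer's reading after placing was also about 4 mm off in y, because the mask took in the rim of the bearing below it.

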